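Lay the breakfast coffee board

ROBOT

A 6-joint arm with a two-finger parallel gripper is mounted at the origin on the work surface. World frame = base frame: x ahead of the robot, y to its left, z up, the work surface at z = 0. Lengths are in m, angles in rad, forces in N, time in s.
With the tool pointing down it reaches from about 0.325 to 0.75 m from the base axis. Payload 7.6 kg.
Tool frame: the origin (TCP) lies midway between the tips of the shut fingers; the grasp point (between the pads) lies 19 mm behind it; z points along the fingers, y is the line along which they close (so a half turn about z gives the same grasp; the last joint's range is limited). The gripper opens to 85 mm and grips with 20 to 120 N. Pads are 22 mm wide; open, the fingers measure 114 mm over their backs; the gripper's body (76 mm by 85 mm) begins 54 mm behind the grasp point. The pads swing forward as they close: fully open they stand 13 mm farther back than shut.
Start: joints at [1.059, 0.052, 1.401, -0, 1.689, -0.07], TCP at [0.224, 0.475, 0.231] pointing down, gripper open.
Joint ranges: [-2.9, 2.9], [-0.91, 2.17], [0.12, 2.37], [-1.06, 4.2], [0.26, 2.73], [-2.93, 2.93]. Speed limits (rad/s): [2.57, 2.57, 3.01, 3.14, 3.14, 3.14].

INTERFACE

Orientations are given as a unit quaternion [x, y, z, w].
In Python, from cell import * gives the robot as it stands.
- The arm moves only by the shell command python3 -m handwheel 'ROWS' [OPENING] [FORCE]. ROWS is JSON, a list of rows, each a list of 6 numbers: the shift along the tool's x, y, z in m, then the turn, a rotation vector about the tool's x, y, z in degrees. A call has 1 to 10 rows; each row shifts and turns the commanded pose from where the row before left it, along the tool's axes as they then stand; what a row does not reach is not made up. A row lasts 1/8 s, in which the tool goes at most 62.5 mm and 10.7 degrees, less where a joint would pass 70% of its speed; a pose out of reach is approached as far as the arm can. A call with a gripper value outside its range is refused whole. OPENING is the closure, from -1 (fully open) to 1 (shut), set as the call begins (- or left out, the last holds). The fingers move at their own pace and stop on an object; FORCE is the grip in N (left out, the last holds). Time passes only in rows, so rows that do not move let the fingers close. It gives the time, the measured TCP pose, the force, the opening and the grip force at its end, in the units of the state.
- read_state(): the state, without advancing time (a new reading comes with each control period).
- camera(name): name is "scene" or "top"; returns (picture, depth): 384x512x3 uint8, red, green, blue; 384x512 float32, m along the optical axis (not along the pixel's ray), 0 where there is no reading.
- camera_info(name): a dict with "mtx" (3x3 intrinsics, pixels), "k1" (the pictures are not rectified: a ray, as slopes to the right and down, at radius r is drawn at 1 + k1 r^2 times it, then the intrinsics apply), "eye" and "orientation" of the camera in the world. Camera axes: x right, y down, z forward; pixel columns grow to the right and rows downward; lengths in m; the calibration is good to about 2 mm. A picture is of the moment at which its call begins. camera_info takes no time and is no camera call.
- job_done(): hands the job in; it is judged then, once.
The state is a dict: "clock": time; "joints": joint angles; "dq": joint speeds; "joint_efforts": joint torques, N m; "tcp_pos": TCP position; "tcp_rot": TCP orientation; "ft_force": force on the tool from outside, world axes, zero at the start; "wrist_torque": the same for the moment, N m; "opening": finger opening in m; "finger_force": force on a finger pad.
Only numpy, scipy, OpenCV 4.12 (cv2) and the standard library are available. Lean on these libraries where they do the work, as an engineer would, in place of code of your own. Each camera call takes 0.05 s, during which the arm holds its last target. There are 200 camera calls.

TASK

Lay the serving board for breakfast: set the wide espresso cup in the middle of the large saucer and the tall narrow cup in the middle of the small saucer, stand the pepper mill between the two saucers at the very centre of the board, and close the carafe with its glass stopper. Set everything down gently and upright, let nothing tip over on the way, and leave the oil bottle where it is.

Things in the scene. Friction and masses are not known exactly. Their poses are not given: they have to be found in the camera images.
- wide_cup: Loose low, wide white porcelain espresso cup with an ear handle, 50 high, 140 g. Outside diameter 44 at the foot, 58 at 16 high, 62 at the rim. Origin: centre of its underside; z up; the handle sticks out along +y of the cup to 51 from its axis (between 13 and 44 high), so the free sides to grip are along its x.
- tall_cup: Loose tall, narrow white porcelain espresso cup with an ear handle, 72 high, 130 g. Outside diameter 40 at the foot, 47 to 48 from 12 high to the rim. Origin: centre of its underside; z up; the handle sticks out along +y of the cup to 43 from its axis (between 19 and 63 high), so the free sides to grip are along its x.
- pepper_mill: Loose round stainless steel pepper mill standing upright, 142 high, 280 g. Foot diameter 54, waist 40 (60 to 82 high), straight head of diameter 48 from 92 to 132 high, the best place to grip. Origin: centre of its underside; z up.
- stopper: Loose clear glass carafe stopper standing on the narrow end of its plug, 67 high, 100 g. From below: tapered plug of diameter 26 widening to 42 at 26 high, flange of diameter 64 from 26 to 31 high, straight round knob of diameter 28 from 31 to 67 high, to grip. Origin: centre of the plug's underside; z up.
- large_saucer: Large round white porcelain saucer, 130 across the rim, 12 high, fixed on the board towards one of its two ends (either one). Flat inner floor of diameter about 92, 5 above its underside. Origin: centre of its underside (on the board's top face); z up.
- small_saucer: Small round white porcelain saucer, 100 across the rim, 12 high, fixed on the board towards the other end. Flat inner floor of diameter about 68, 5 above its underside. Origin: centre of its underside (on the board's top face); z up.
- board: Dark wooden serving board lying fixed on the worktop, 150 (its x) by 400 (its y) and 12 thick; the two saucers stand about 125 either side of its centre along its y. Origin: centre of its underside; z up.
- carafe: Loose clear glass carafe with a steel band round its neck, standing upright on the left or right of the board, 150 high, 700 g. Body diameter 90 up to 85 high, narrowing to a neck of outside diameter 60 from 120 high to the mouth; the open mouth is 50 inside, in the plane 150 above the underside. The stopper's flange rests on the mouth's rim with the plug inside, so that the stopper's origin is then 124 above the carafe's. Origin: centre of its underside; z up.
- oil_bottle: Bystander: loose closed green glass oil bottle with a paper label and steel cap, diameter 66, 200 high, standing on the side of the board opposite the carafe. Origin: centre of its underside; z up.

How it is judged:
By the outcome, as a careful person would: the job done as asked, in the order asked, and still so for the second after the job is handed in, with the robot touching nothing.
It also fails if it takes over 112 s, if anything falls off the work surface, if the arm or the gripper's body presses on something with over 40 N, if the wrist force passes 120 N, or if a joint passes its speed limit or range.

## Working session

There is one attempt and no reset: what is moved stays moved. The work goes in short steps, Python scripts to look and compute and a shell command to move; the robot and the scene stay as the last step left them, time stands still between calls to the robot, and variables do not carry over. Pictures are saved under pics/ and viewed, at most 14 in all, crops included, and the job is handed in when it is done.

```bash
ls; mkdir -p pics; cat > h.py <<'E'
from cell import *
import numpy as np, cv2
from scipy.spatial.transform import Rotation as R
def ray(name,u,v):
    c=camera_info(name);K=np.array(c["mtx"]);d=np.array([(u-K[0,2])/K[0,0],(v-K[1,2])/K[1,1]])
    s=d.copy()
    for _ in range(20): s=d/(1+c["k1"]*(s@s))
    return np.array(c["eye"]),R.from_quat(c["orientation"]).apply([s[0],s[1],1.])
def onz(name,u,v,z):
    e,d=ray(name,u,v); return e+d*(z-e[2])/d[2]
def cloud(name,dep):
    c=camera_info(name);K=np.array(c["mtx"]);h,w=dep.shape
    u,v=np.meshgrid(np.arange(w),np.arange(h));d=np.stack([(u-K[0,2])/K[0,0],(v-K[1,2])/K[1,1]],-1);s=d.copy()
    for _ in range(20): s=d/(1+c["k1"]*(s**2).sum(-1,keepdims=True))
    p=np.concatenate([s,np.ones((h,w,1))],-1)*dep[...,None]
    return R.from_quat(c["orientation"]).apply(p.reshape(-1,3)).reshape(h,w,3)+c["eye"]
E
python3 - <<'E'
from h import *
for n in("top","scene"):
    p,d=camera(n);np.savez(n+"0",p=p,d=d);cv2.imwrite(f"pics/{n}0.png",cv2.resize(p[...,::-1],(800,600)))
    print(camera_info(n))
print(read_state())
E
```

```text
pics
{'mtx': array([[376.41430685,   0.        , 252.40085456],
       [  0.        , 376.41430685, 189.50180152],
       [  0.        ,   0.        ,   1.        ]]), 'k1': -0.11458157718473627, 'eye': array([0.31489961, 0.01005025, 1.03768388]), 'orientation': array([-0.68677435,  0.71916039, -0.07556692,  0.07374938])}
{'mtx': array([[362.45545037,   0.        , 260.40359686],
       [  0.        , 362.45545037, 193.24685146],
       [  0.        ,   0.        ,   1.        ]]), 'k1': -0.019602869415811477, 'eye': array([1.17799023, 0.19369475, 0.58792657]), 'orientation': array([ 0.52969311,  0.72467642, -0.35067484, -0.26701397])}
{'clock': 0.1, 'joints': array([ 1.05871555e+00,  5.27803874e-02,  1.40164244e+00, -1.15315826e-05,
        1.68855787e+00, -7.03049037e-02]), 'dq': array([-0.00084473, -0.00072446, -0.00061238, -0.00019529,  0.0026064 ,
        0.0018415 ]), 'joint_efforts': array([ 9.97262796e-04, -3.82582676e+01, -3.60986423e+01, -3.61006551e-05,
        4.73989247e-03, -4.74627655e-05]), 'tcp_pos': array([0.22431666, 0.4743742 , 0.23054346]), 'tcp_rot': array([ 2.19096674e-01,  9.75702909e-01, -6.66449969e-04, -1.93765272e-04]), 'ft_force': array([0.65785735, 0.23213754, 0.26523874]), 'wrist_torque': array([-0.01308576, -0.01261688,  0.03335571]), 'finger_force': 0.0, 'opening': 0.08515425983020514}
```

View pics/top0.png

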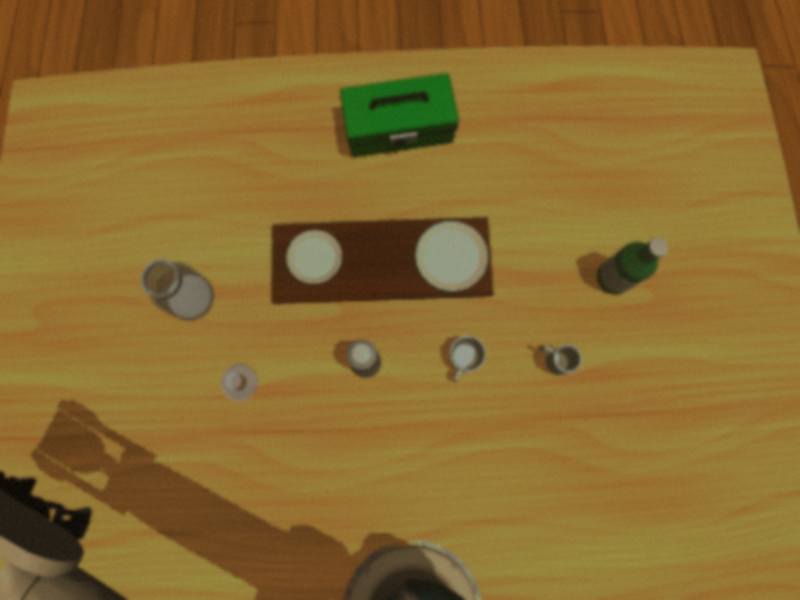

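View pics/scene0.png

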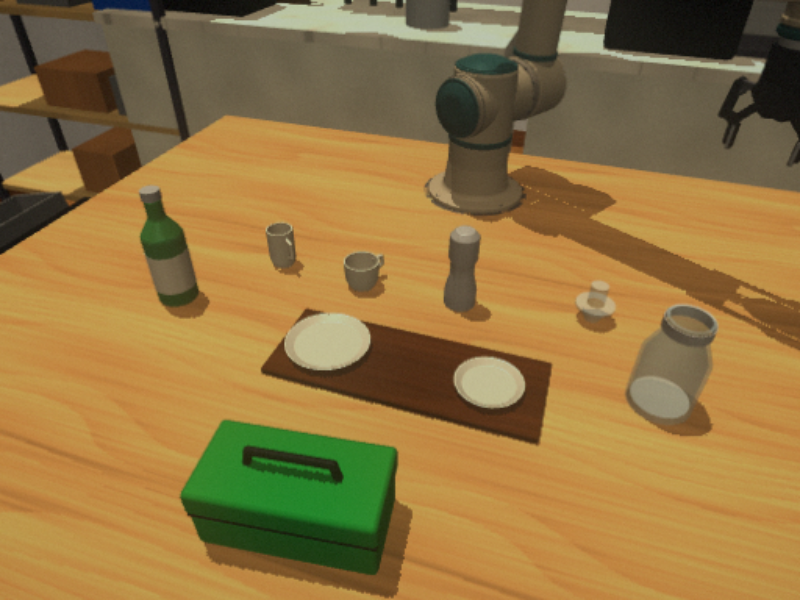

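The top view (800×600) shows the carafe mouth at (162,279), stopper (239,380), mill head (363,354), wide cup (466,353) with its handle towards (457,377), and tall cup (564,359) with its handle towards (543,349). The saucers are at (314,256) small and (452,255) large. In the scene view the same objects stand upright.

```bash
python3 - <<'E'
from h import *
z=np.load("top0.npz");p,d=z["p"],z["d"];P=cloud("top",d)
hsv=cv2.cvtColor(p,cv2.COLOR_RGB2HSV)
# depth objects
for nm,m in(("depth",(P[...,2]>.025)&(d>0)),("lowsat",hsv[...,1]<95)):
    m=m.astype(np.uint8);m[265:]=0;m[:125]=0;m[:,:85]=0;m[:,430:]=0
    n,l,s,c=cv2.connectedComponentsWithStats(m)
    for i in range(1,n):
        if s[i,4]<25: continue
        q=P[l==i];q=q[q[:,2]>-.1]
        top=q[q[:,2]>q[:,2].max()-.012] if len(q) else q
        print(nm,s[i],c[i].round(1),"zmax",q[:,2].max().round(3),"topbox",top.min(0).round(3),top.max(0).round(3))
# board
m=((hsv[...,2]<95)&(hsv[...,0]<15)).astype(np.uint8);m[210:]=0;m[:130]=0;m[:,:165]=0;m[:,325:]=0
m=cv2.morphologyEx(m,cv2.MORPH_CLOSE,np.ones((3,3)))
c=max(cv2.findContours(m,0,2)[0],key=cv2.contourArea);r=cv2.minAreaRect(c);b=cv2.boxPoints(r)
B=np.array([onz("top",*x,.012) for x in b]);print(B.round(4),B.mean(0))
img=p[130:270,80:390];cv2.imwrite("pics/crop.png",cv2.resize(img[...,::-1],None,fx=2.58,fy=2.58,interpolation=cv2.INTER_CUBIC))
E
```

```text
depth [384 152  44  35 945] [404.4 169. ] zmax 0.205 topbox [ 0.538 -0.416  0.193] [ 0.568 -0.385  0.205]
depth [  91  165   44   40 1244] [112.4 184.1] zmax 0.153 topbox [0.522 0.344 0.141] [0.587 0.404 0.153]
depth [288 215  24  30 166] [299.5 226.8] zmax 0.054 topbox [ 0.38  -0.147  0.042] [ 0.453 -0.086  0.054]
depth [222 217  22  24 406] [232.3 228.7] zmax 0.145 topbox [0.398 0.037 0.133] [0.444 0.08  0.145]
depth [345 221  27  19 244] [359.1 228.9] zmax 0.076 topbox [ 0.381 -0.301  0.064] [ 0.426 -0.251  0.076]
depth [141 234  24  23 438] [152.5 244.6] zmax 0.072 topbox [0.381 0.263 0.061] [0.407 0.29  0.072]
lowsat [ 266  141   46   46 1648] [288.5 163.4] zmax 1.038 topbox [0.315 0.01  1.038] [0.315 0.01  1.038]
lowsat [183 147  36  35 958] [200.4 163.8] zmax 1.038 topbox [0.315 0.01  1.038] [0.315 0.01  1.038]
lowsat [415 152  12  13 117] [420.4 158.3] zmax 0.205 topbox [ 0.539 -0.413  0.193] [ 0.566 -0.385  0.205]
lowsat [ 91 166  44  38 833] [116.2 186.5] zmax 1.038 topbox [0.315 0.01  1.038] [0.315 0.01  1.038]
lowsat [288 215  23  28 385] [297.7 226.9] zmax 1.038 topbox [0.315 0.01  1.038] [0.315 0.01  1.038]
lowsat [222 218  20  22 319] [232.  228.1] zmax 0.145 topbox [0.398 0.037 0.133] [0.441 0.08  0.145]
lowsat [348 221  24  18 196] [360.1 229.3] zmax 1.038 topbox [0.315 0.01  1.038] [0.315 0.01  1.038]
lowsat [142 234  22  22 364] [152.5 244.3] zmax 0.072 topbox [0.381 0.263 0.061] [0.407 0.29  0.072]
[[ 0.6808  0.2249  0.012 ]
 [ 0.6735 -0.1786  0.012 ]
 [ 0.5278 -0.1704  0.012 ]
 [ 0.5348  0.2208  0.012 ]] [0.60423041 0.0241976  0.012     ]
```

View pics/crop.png

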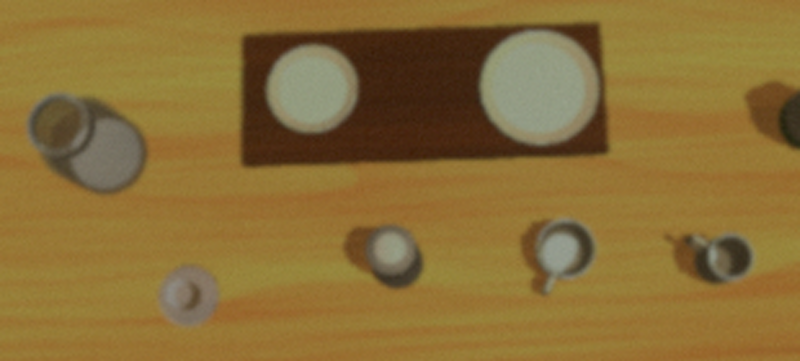

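```bash
cat >> h.py <<'E'
def go(x,y,z,yaw=None):
    "shift in tool axes and turn needed to reach x,y,z with closing line at yaw deg"
    s=read_state();r=R.from_quat(s["tcp_rot"]);t=r.as_matrix()
    cur=np.degrees(np.arctan2(t[1,1],t[0,1]));out=r.inv().apply(np.array([x,y,z])-s["tcp_pos"])
    dy=0 if yaw is None else -((yaw-cur+90)%180-90)
    a=np.degrees(s["joints"][0])
    print("shift(mm)",(out*1000).round(1),"turn z",round(dy,1),"cur yaw",cur.round(1),"tilt",(t[:,2]).round(4),"j6",np.degrees(s["joints"][5]).round(1),"pos",s["tcp_pos"].round(4))
E
python3 - <<'E'
from h import *
def c(u,v,z): return onz("top",80+u/2.58,130+v/2.58,z)
def sc(u,v,z): return onz("scene",u*.64,v*.64,z)
w=c(566,248,.05);h=c(547,291,.03);print("wide",w,sc(363,263,.047),"handle deg",np.degrees(np.arctan2(*(h-w)[1::-1])))
w=c(724,258,.072);h=c(690,240,.05);print("tall",w,sc(281,229,.072),"handle",np.degrees(np.arctan2(*(h-w)[1::-1])))
print("mill",c(391,250,.137),sc(464,240,.125))
print("stop",c(183,292,.067),sc(599,288,.067))
print("car",c(61,126,.15),sc(690,323,.15))
L=onz("top",288.5,163.4,.022);S=onz("top",200.4,163.8,.022);print("L",L,sc(327,341,.02),"S",S,sc(489,382,.02),(L+S)/2,np.linalg.norm(L-S))
go(.416,-.117,.15,0)
E
```

```text
wide [ 0.42256394 -0.11657704  0.05      ] [ 0.42658085 -0.1092653   0.047     ] handle deg 154.02956094964114
tall [ 0.40199906 -0.27242912  0.072     ] [ 0.40600094 -0.27185975  0.072     ] handle 50.63675678214186
mill [0.41884831 0.05743469 0.137     ] [0.42440081 0.06089016 0.125     ]
stop [0.39348026 0.27155888 0.067     ] [0.40231849 0.27765695 0.067     ]
car [0.54947076 0.36997823 0.15      ] [0.56549093 0.37462605 0.15      ]
L [ 0.60305513 -0.10222754  0.022     ] [ 0.60290717 -0.1010815   0.02      ] S [0.61346898 0.14493693 0.022     ] [0.6114417  0.14683015 0.02      ] [0.60826205 0.02135469 0.022     ] 0.24738375341780297
shift(mm) [-426.1 -452.5   81.1] turn z 64.7 cur yaw 64.7 tilt [-7.0e-04 -1.2e-03 -1.0e+00] j6 -4.0 pos [0.2243 0.4744 0.2305]
```

```bash
python3 -m handwheel '[[-0.0432,-0.0446,0,0,0,0],[-0.0432,-0.0446,0,0,0,0],[-0.0432,-0.0446,0,0,0,0],[-0.0432,-0.0446,0,0,0,0],[-0.0432,-0.0446,0,0,0,0],[-0.0432,-0.0446,0,0,0,0],[-0.0432,-0.0446,0,0,0,0],[-0.0432,-0.0446,0,0,0,0],[-0.0432,-0.0446,0,0,0,0],[-0.0432,-0.0446,0,0,0,0]]' -1 30
python3 -m handwheel '[[0,0,0,0,0,0],[0,0,0,0,0,0],[0,0,0,0,0,0]]'
python3 -c "
from h import *
go(.424,-.113,.010,64)"
```

```text
clock: 1.35
tcp_pos: [0.4244, -0.1154, 0.2311]
tcp_rot: [0.219, 0.976, 0.0, 0.0]
ft_force: [0.5, 1.0, 0.1]
opening: 0.0853
finger_force: 0.0
clock: 1.72
tcp_pos: [0.4242, -0.1121, 0.2314]
tcp_rot: [0.218, 0.976, 0.0, 0.0]
ft_force: [0.1, -0.8, 0.6]
opening: 0.0856
finger_force: 0.0
shift(mm) [-1.000e-01 -1.000e+00  2.214e+02] turn z 0.8 cur yaw 64.8 tilt [ 4.e-04  2.e-04 -1.e+00] j6 -84.4 pos [ 0.4242 -0.1121  0.2314]
```

```bash
python3 -m handwheel '[[0,0,0.04,0,0,0],[0,0,0.04,0,0,0],[0,0,0.04,0,0,0],[0,0,0.03,0,0,0],[0,0,0,0,0,0]]'
python3 - <<'E'
from h import *
p,d=camera("scene");cv2.imwrite("pics/s1.png",cv2.resize(p[90:240,150:350,::-1],None,fx=4,fy=4,interpolation=cv2.INTER_CUBIC))
E
```

```text
clock: 2.35
tcp_pos: [0.4229, -0.1117, 0.0796]
tcp_rot: [0.218, 0.976, 0.0, -0.002]
ft_force: [0.9, -0.4, 0.3]
opening: 0.0851
finger_force: 0.0
```

View pics/s1.png

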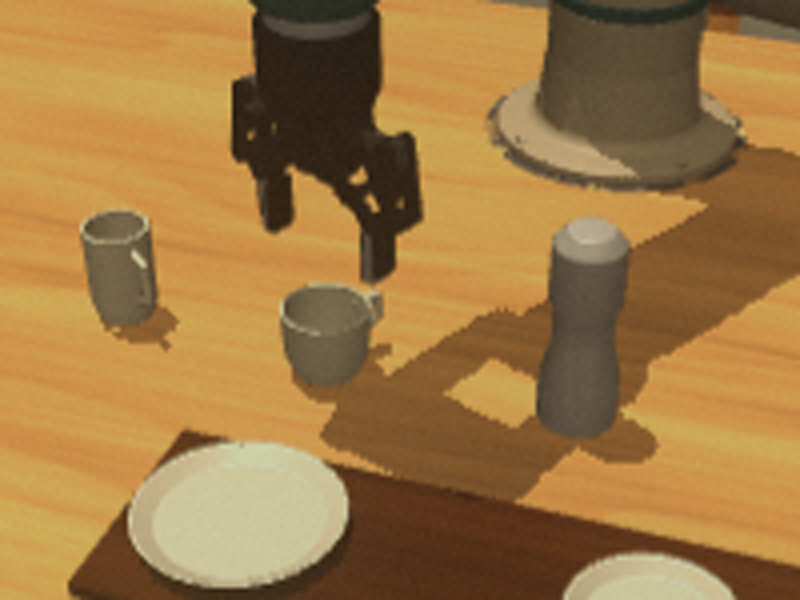

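The crop shows the wide cup rim centred at (326,308) and the open fingertips at (277,225) and (377,278). The gripper sits above the cup with one finger either side of it.

```bash
python3 - <<'E'
from h import *
f=lambda u,v,z: onz("scene",150+u/4,90+v/4,z).round(4)
print("cup",f(326,308,.05),"tips",f(277,225,.0926),f(377,278,.0926),"mid",f(327,252,.0926), "handle",f(376,303,.035))
print("tall",f(116,225,.072),"mill",f(592,240,.137))
E
```

```text
cup [ 0.4255 -0.1119  0.05  ] tips [ 0.4018 -0.1545  0.0926] [ 0.4427 -0.0693  0.0926] mid [ 0.4234 -0.1105  0.0926] handle [ 0.3877 -0.09    0.035 ]
tall [ 0.4052 -0.2748  0.072 ] mill [0.4269 0.0631 0.137 ]
```

```bash
python3 -m handwheel '[[-0.0015,0,0.025,0,0,1],[0,0,0.025,0,0,1],[0,0,0.017,0,0,0],[0,0,0,0,0,0],[0,0,0,0,0,0]]'
python3 -m handwheel '[[0,0,0,0,0,0],[0,0,0,0,0,0],[0,0,0,0,0,0],[0,0,0,0,0,0],[0,0,0,0,0,0],[0,0,0,0,0,0],[0,0,0,0,0,0],[0,0,0,0,0,0]]' 1 35
python3 -c "
from h import *
go(.603,-.1015,.010)"
```

```text
clock: 3.02
tcp_pos: [0.4269, -0.1141, 0.0162]
tcp_rot: [0.236, 0.972, -0.0, 0.002]
ft_force: [0.1, -1.0, -0.2]
opening: 0.0854
finger_force: 0.0
clock: 4.03
tcp_pos: [0.4265, -0.1142, 0.0156]
tcp_rot: [0.236, 0.972, -0.0, 0.001]
ft_force: [-2.6, 0.7, 5.9]
opening: 0.0596
finger_force: 37.2
shift(mm) [-151.    92.3    5.9] turn z 0 cur yaw 62.7 tilt [ 2.e-03 -5.e-04 -1.e+00] j6 -82.5 pos [ 0.4265 -0.1142  0.0156]
```

```bash
python3 -m handwheel '[[0,0,-0.005,0,0,0],[0,0,-0.015,0,0,0],[0,0,-0.02,0,0,0],[0,0,-0.015,0,0,0],[0,0,-0.005,0,0,0],[0,0,0,0,0,0]]'
python3 -m handwheel '[[-0.01,0.006,0,0,0,0],[-0.023,0.014,0,0,0,0],[-0.029,0.0175,0,0,0,0],[-0.029,0.0175,0,0,0,0],[-0.029,0.0175,0,0,0,0],[-0.022,0.014,0,0,0,0],[-0.01,0.006,0,0,0,0],[0,0,0,0,0,0],[0,0,0,0,0,0]]'
python3 - <<'E'
from h import *
go(.603,-.1015,.0346)
p,d=camera("scene");cv2.imwrite("pics/s2.png",cv2.resize(p[130:280,150:350,::-1],None,fx=4,fy=4,interpolation=cv2.INTER_CUBIC))
E
```

```text
clock: 4.78
tcp_pos: [0.4257, -0.1139, 0.0744]
tcp_rot: [0.236, 0.972, 0.0, 0.0]
ft_force: [-0.0, 0.2, -2.1]
opening: 0.059
finger_force: 38.0
clock: 5.9
tcp_pos: [0.6027, -0.1013, 0.0735]
tcp_rot: [0.236, 0.972, 0.0, -0.001]
ft_force: [0.2, -0.7, -1.1]
opening: 0.0594
finger_force: 38.0
shift(mm) [-0.4 -0.  38.9] turn z 0 cur yaw 62.7 tilt [-1.3e-03  3.0e-04 -1.0e+00] j6 -75.7 pos [ 0.6027 -0.1013  0.0735]
```

View pics/s2.png

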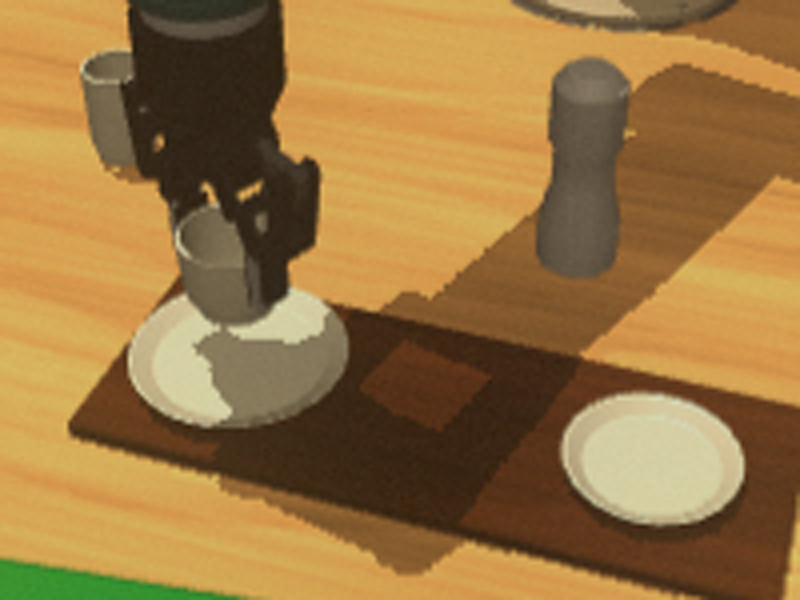

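The wide cup hangs upright in the fingers at crop (225,265), above the large saucer centred at (238,357).

```bash
python3 -m handwheel '[[0,0,0.01,0,0,0],[0,0,0.015,0,0,0],[0,0,0.01,0,0,0],[0,0,0.003,0,0,0],[0,0,0,0,0,0],[0,0,0,0,0,0]]'
python3 -m handwheel '[[0,0,0.001,0,0,0],[0,0,0.001,0,0,0],[0,0,0,0,0,0]]'
python3 -m handwheel '[[0,0,0.001,0,0,0],[0,0,0,0,0,0]]'
python3 -c "
from h import *
go(.603,-.1015,.0326)"
```

```text
clock: 6.7
tcp_pos: [0.6035, -0.1015, 0.0369]
tcp_rot: [0.236, 0.972, 0.0, 0.001]
ft_force: [-0.1, -0.8, -0.6]
opening: 0.059
finger_force: 38.0
clock: 7.08
tcp_pos: [0.6031, -0.1014, 0.0342]
tcp_rot: [0.236, 0.972, 0.0, -0.0]
ft_force: [0.2, -0.7, -1.3]
opening: 0.0591
finger_force: 38.0
clock: 7.32
tcp_pos: [0.6031, -0.1014, 0.0332]
tcp_rot: [0.236, 0.972, 0.0, -0.0]
ft_force: [-0.1, 0.1, -1.3]
opening: 0.0592
finger_force: 38.0
shift(mm) [ 0.  -0.1  0.6] turn z 0 cur yaw 62.7 tilt [-2.e-04  2.e-04 -1.e+00] j6 -75.7 pos [ 0.6031 -0.1014  0.0332]
```

```bash
python3 -m handwheel '[[0,0,0.0007,0,0,0],[0,0,0,0,0,0]]'
python3 -m handwheel '[[0,0,0.0005,0,0,0],[0,0,0,0,0,0]]'
```

```text
clock: 7.58
tcp_pos: [0.6033, -0.1015, 0.0327]
tcp_rot: [0.236, 0.972, 0.0, 0.0]
ft_force: [0.5, -0.6, -1.2]
opening: 0.0593
finger_force: 38.0
clock: 7.82
tcp_pos: [0.6034, -0.1016, 0.0326]
tcp_rot: [0.236, 0.972, 0.0, 0.0]
ft_force: [-1.4, -0.7, 3.0]
opening: 0.0594
finger_force: 38.3
```

```bash
python3 -m handwheel '[[0,0,0,0,0,0],[0,0,0,0,0,0],[0,0,0,0,0,0],[0,0,0,0,0,0],[0,0,0,0,0,0],[0,0,0,0,0,0]]' -1
python3 -m handwheel '[[0,0,-0.01,0,0,0],[0,0,-0.03,0,0,0],[0,0,-0.04,0,0,0],[0,0,-0.04,0,0,0],[0,0,-0.03,0,0,0],[0,0,0,0,0,0]]'
python3 - <<'E'
from h import *
go(.404,-.274,.18,-39.4)
p,d=camera("scene");cv2.imwrite("pics/s3.png",cv2.resize(p[90:240,150:350,::-1],None,fx=4,fy=4,interpolation=cv2.INTER_CUBIC))
E
```

```text
clock: 8.57
tcp_pos: [0.6032, -0.1014, 0.0321]
tcp_rot: [0.236, 0.972, 0.0, 0.0]
ft_force: [-0.4, -0.2, -0.5]
opening: 0.0855
finger_force: 0.0
clock: 9.32
tcp_pos: [0.6045, -0.1018, 0.1862]
tcp_rot: [0.236, 0.972, 0.0, 0.003]
ft_force: [-0.4, -0.5, -0.9]
opening: 0.0851
finger_force: 0.0
shift(mm) [  99.1 -245.     5.1] turn z -77.9 cur yaw 62.7 tilt [ 0.0067 -0.0015 -1.    ] j6 -75.7 pos [ 0.6045 -0.1018  0.1862]
```

View pics/s3.png

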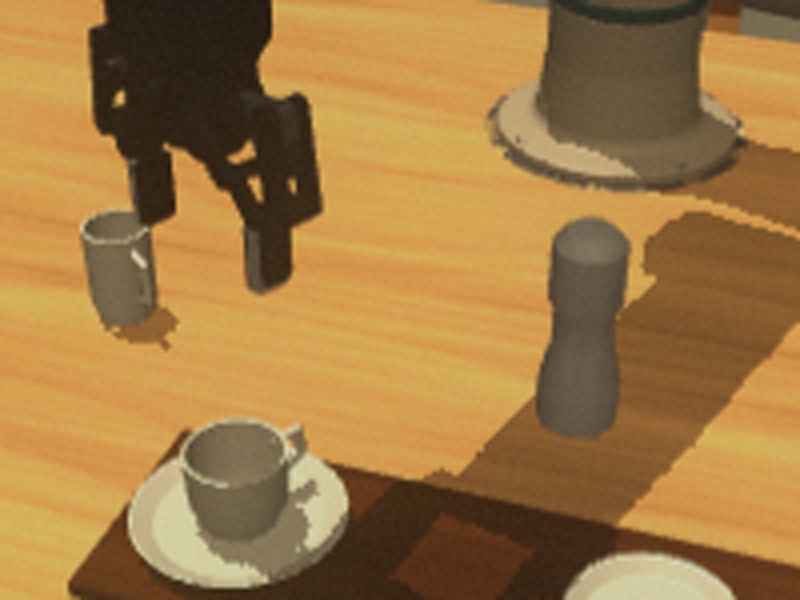

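The wide cup stands upright on the large saucer, its rim centred at crop (236,454) and the saucer around (238,517).

```bash
python3 -m handwheel '[[0.0165,-0.0408,0,0,0,0],[0.0165,-0.0408,0,0,0,0],[0.0165,-0.0408,0,0,0,0],[0.0165,-0.0408,0,0,0,0],[0.0165,-0.0408,0,0,0,0],[0.0165,-0.0408,0,0,0,0]]'
python3 -m handwheel '[[0,0,0,0,0,10.2],[0,0,0,0,0,10.2],[0,0,0,0,0,10.2],[0,0,0,0,0,10.2],[0,0,0,0,0,10.2],[0,0,0,0,0,10.2],[0,0,0,0,0,10.2],[0,0,0,0,0,10.2],[0,0,0,0,0,10.2],[0,0,0,0,0,10.2]]'
python3 -m handwheel '[[0,0,0.04,0,0,0],[0,0,0.025,0,0,0],[0,0,0,0,0,0]]'
python3 - <<'E'
from h import *
f=lambda u,v,z: onz("scene",150+u/4,90+v/4,z).round(4)
print("wide now",f(236,454,.067),"saucer",f(238,514,.022))
go(.4045,-.2735,.035,-39.4)
p,d=camera("scene");cv2.imwrite("pics/s4.png",cv2.resize(p[70:220,130:330,::-1],None,fx=4,fy=4,interpolation=cv2.INTER_CUBIC))
E
```

```text
clock: 10.12
tcp_pos: [0.4011, -0.2739, 0.1804]
tcp_rot: [0.236, 0.972, 0.001, -0.001]
ft_force: [0.4, -0.2, -0.0]
opening: 0.0854
finger_force: 0.0
clock: 11.38
tcp_pos: [0.4023, -0.2731, 0.1803]
tcp_rot: [0.905, 0.425, -0.001, -0.001]
ft_force: [0.3, -0.0, -1.4]
opening: 0.0851
finger_force: 0.0
clock: 11.75
tcp_pos: [0.4012, -0.2722, 0.1138]
tcp_rot: [0.904, 0.428, -0.001, -0.003]
ft_force: [0.1, 0.0, -0.1]
opening: 0.0854
finger_force: 0.0
wide now [ 0.6047 -0.0974  0.067 ] saucer [ 0.6056 -0.0992  0.022 ]
shift(mm) [ 1.1  3.9 78.8] turn z 0.1 cur yaw -39.3 tilt [-0.0053  0.0044 -1.    ] j6 0.8 pos [ 0.4012 -0.2722  0.1138]
```

View pics/s4.png

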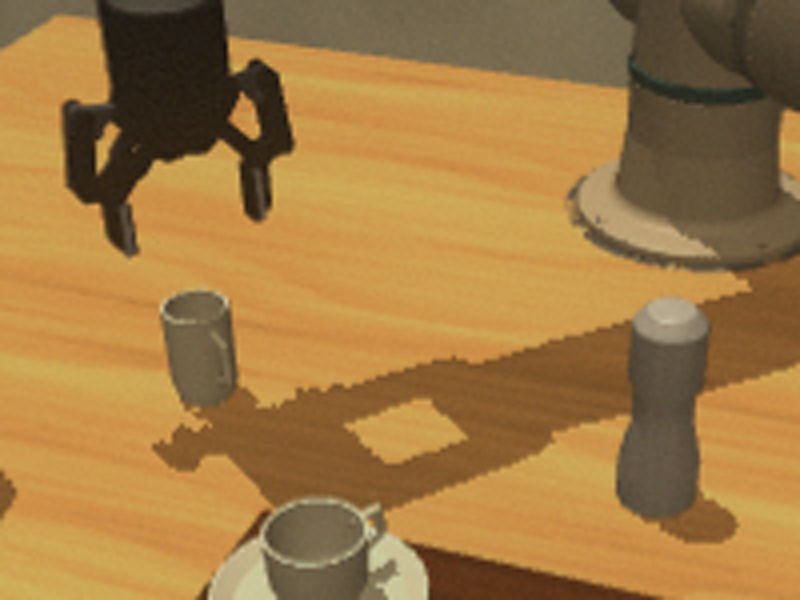

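The fingers straddle the tall cup, whose rim centre is at crop (197,306) with the handle at the right front (225,355).

```bash
python3 - <<'E'
from h import *
f=lambda u,v,z: onz("scene",130+u/4,70+v/4,z).round(4)
w=f(197,306,.072);h=f(226,346,.05);print(w,h,np.degrees(np.arctan2(*(h-w)[1::-1])),"mill",f(670,318,.137))
E
python3 -m handwheel '[[0.001,0.002,0.02,0,0,0],[0,0.001,0.025,0,0,0],[0,0,0.025,0,0,0],[0,0,0.008,0,0,0],[0,0,0,0,0,0],[0,0,0,0,0,0]]'
python3 -m handwheel '[[0,0,0,0,0,0],[0,0,0,0,0,0],[0,0,0,0,0,0],[0,0,0,0,0,0],[0,0,0,0,0,0],[0,0,0,0,0,0],[0,0,0,0,0,0],[0,0,0,0,0,0]]' 1 35
python3 -c "
from h import *
go(.612,.1458,.11)"
```

```text
[ 0.4062 -0.2736  0.072 ] [ 0.416  -0.2491  0.05  ] 68.19859051364826 mill [0.425  0.0614 0.137 ]
clock: 12.55
tcp_pos: [0.4065, -0.2752, 0.0405]
tcp_rot: [0.904, 0.428, 0.001, 0.001]
ft_force: [-0.6, 0.7, -0.4]
opening: 0.0854
finger_force: 0.0
clock: 13.55
tcp_pos: [0.4062, -0.275, 0.0398]
tcp_rot: [0.904, 0.428, 0.0, 0.001]
ft_force: [0.1, 0.8, 6.1]
opening: 0.0463
finger_force: 36.6
shift(mm) [ 456.  -107.3  -70.3] turn z 0 cur yaw -39.3 tilt [ 1.e-03 -8.e-04 -1.e+00] j6 0.9 pos [ 0.4062 -0.275   0.0398]
```

```bash
python3 -m handwheel '[[0,0,-0.005,0,0,0],[0,0,-0.015,0,0,0],[0,0,-0.025,0,0,0],[0,0,-0.025,0,0,0],[0,0,-0.015,0,0,0],[0,0,-0.005,0,0,0]]'
python3 -m handwheel '[[0.015,-0.0035,0,0,0,0],[0.03,-0.007,0,0,0,0],[0.04,-0.0095,0,0,0,0],[0.045,-0.0105,0,0,0,0],[0.045,-0.0105,0,0,0,0],[0.045,-0.0105,0,0,0,0],[0.045,-0.0105,0,0,0,0],[0.045,-0.0105,0,0,0,0],[0.045,-0.0105,0,0,0,0],[0.04,-0.0095,0,0,0,0]]'
python3 -m handwheel '[[0.03,-0.007,0,0,0,0],[0.02,-0.005,0,0,0,0],[0.011,-0.003,0,0,0,0],[0,0,0,0,0,0],[0,0,0,0,0,0]]'
python3 -c "
from h import *
go(.612,.1458,.0568)"
```

```text
clock: 14.3
tcp_pos: [0.406, -0.2748, 0.1301]
tcp_rot: [0.904, 0.428, 0.0, 0.001]
ft_force: [-0.5, -0.0, -2.4]
opening: 0.0467
finger_force: 36.2
clock: 15.55
tcp_pos: [0.5841, 0.0923, 0.1276]
tcp_rot: [0.904, 0.429, -0.001, -0.001]
ft_force: [0.8, -0.7, -1.1]
opening: 0.0465
finger_force: 36.2
clock: 16.18
tcp_pos: [0.6112, 0.1457, 0.1288]
tcp_rot: [0.904, 0.428, -0.0, -0.0]
ft_force: [0.2, -0.1, -1.7]
opening: 0.0462
finger_force: 36.2
shift(mm) [ 0.6  0.6 72. ] turn z 0 cur yaw -39.3 tilt [-6.e-04 -3.e-04 -1.e+00] j6 49.4 pos [0.6112 0.1457 0.1288]
```

```bash
python3 -m handwheel '[[0.0005,0.0005,0.01,0,0,0],[0,0,0.02,0,0,0],[0,0,0.02,0,0,0],[0,0,0.013,0,0,0],[0,0,0.004,0,0,0],[0,0,0,0,0,0]]'
python3 - <<'E'
from h import *
go(.612,.1458,.0568)
p,d=camera("scene");cv2.imwrite("pics/s5.png",cv2.resize(p[140:290,230:430,::-1],None,fx=4,fy=4,interpolation=cv2.INTER_CUBIC))
E
```

```text
clock: 16.92
tcp_pos: [0.6123, 0.1464, 0.0621]
tcp_rot: [0.904, 0.428, 0.0, -0.0]
ft_force: [-0.1, 0.2, -0.6]
opening: 0.0467
finger_force: 36.2
shift(mm) [-0.7  0.1  5.3] turn z 0 cur yaw -39.3 tilt [ 1.e-04  1.e-04 -1.e+00] j6 49.4 pos [0.6123 0.1464 0.0621]
```

View pics/s5.png

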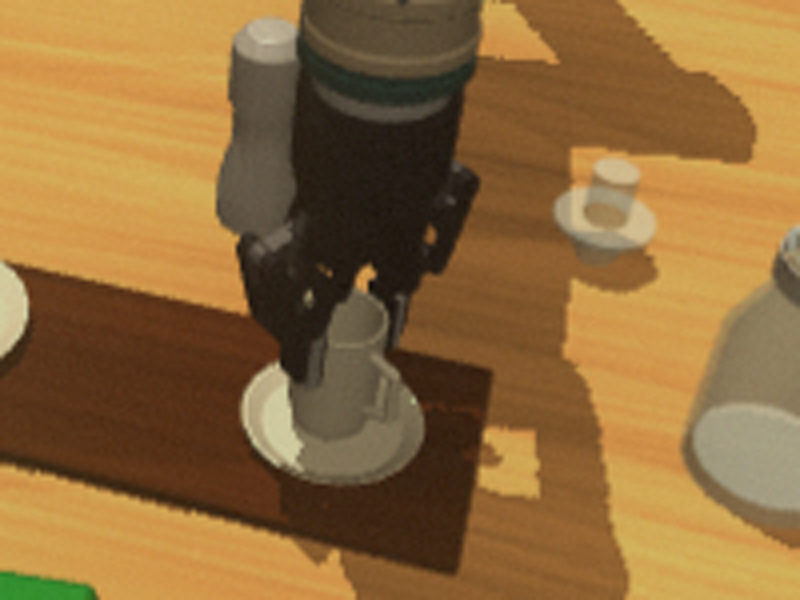

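The tall cup hangs upright just above the small saucer, around crop (335,390), with the saucer centred near (333,425).

```bash
python3 -m handwheel '[[0,0,0.002,0,0,0],[0,0,0.0015,0,0,0],[0,0,0,0,0,0]]'
python3 -m handwheel '[[0,0,0.0008,0,0,0],[0,0,0,0,0,0]]'
python3 -m handwheel '[[0,0,0.0008,0,0,0],[0,0,0,0,0,0]]'
python3 -m handwheel '[[0,0,0.0006,0,0,0],[0,0,0,0,0,0]]'
```

```text
clock: 17.35
tcp_pos: [0.6122, 0.1463, 0.0586]
tcp_rot: [0.904, 0.428, 0.0, -0.0]
ft_force: [-1.2, 0.5, -2.4]
opening: 0.0468
finger_force: 36.2
clock: 17.6
tcp_pos: [0.6122, 0.1463, 0.0578]
tcp_rot: [0.904, 0.428, -0.0, -0.0]
ft_force: [0.6, 0.0, -1.9]
opening: 0.0465
finger_force: 36.2
clock: 17.85
tcp_pos: [0.6122, 0.1463, 0.0569]
tcp_rot: [0.904, 0.428, -0.0, -0.0]
ft_force: [1.0, 0.2, -1.0]
opening: 0.0466
finger_force: 36.2
clock: 18.1
tcp_pos: [0.6124, 0.1464, 0.0569]
tcp_rot: [0.904, 0.428, 0.0, 0.0]
ft_force: [-1.4, 0.1, 0.5]
opening: 0.0462
finger_force: 36.4
```

```bash
python3 -m handwheel '[[0,0,0,0,0,0],[0,0,0,0,0,0],[0,0,0,0,0,0],[0,0,0,0,0,0],[0,0,0,0,0,0],[0,0,0,0,0,0]]' -1
python3 -m handwheel '[[0,0,-0.01,0,0,0],[0,0,-0.03,0,0,0],[0,0,-0.04,0,0,0],[0,0,-0.04,0,0,0],[0,0,-0.04,0,0,0],[0,0,-0.02,0,0,0],[0,0,0,0,0,0]]'
python3 - <<'E'
from h import *
go(.4225,.060,.236)
p,d=camera("scene");np.savez("s6",p=p,d=d);cv2.imwrite("pics/s6.png",cv2.resize(p[120:300,190:430,::-1],None,fx=3.3,fy=3.3,interpolation=cv2.INTER_CUBIC))
E
```

```text
clock: 18.85
tcp_pos: [0.6122, 0.1463, 0.0564]
tcp_rot: [0.904, 0.428, 0.0, -0.0]
ft_force: [0.0, 0.9, -0.5]
opening: 0.0853
finger_force: 0.0
clock: 19.73
tcp_pos: [0.6129, 0.1465, 0.2393]
tcp_rot: [0.904, 0.428, 0.002, 0.001]
ft_force: [-0.3, 0.1, 0.2]
opening: 0.0854
finger_force: 0.0
shift(mm) [-187.5  -92.6    2.3] turn z 0 cur yaw -39.3 tilt [ 0.0049  0.001  -1.    ] j6 49.4 pos [0.6129 0.1465 0.2393]
```

View pics/s6.png

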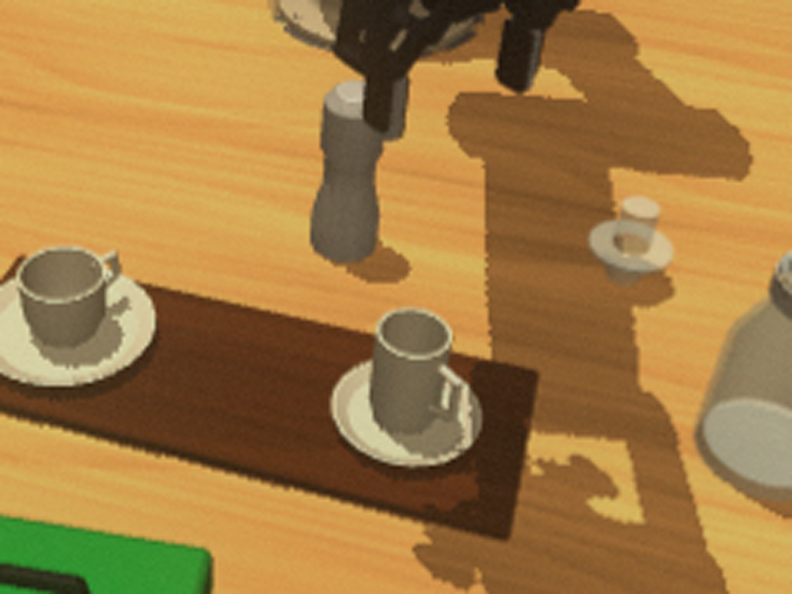

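The tall cup stands upright on the small saucer: rim centre at crop (415,335), saucer centre near (406,412). The mill is at (350,95) and the stopper knob at (640,208).

```bash
python3 - <<'E'
from h import *
f=lambda u,v,z: onz("scene",190+u/3.3,120+v/3.3,z).round(4)
print("tall",f(414,335,.089),"sau",f(406,411,.022),"knob",f(640,208,.067))
E
python3 -m handwheel '[[-0.0125,-0.006,0,0,0,0],[-0.03,-0.015,0,0,0,0],[-0.035,-0.0175,0,0,0,0],[-0.035,-0.0175,0,0,0,0],[-0.035,-0.0175,0,0,0,0],[-0.028,-0.013,0,0,0,0],[-0.012,-0.006,0,0,0,0],[0,0,0,0,0,0],[0,0,0,0,0,0]]'
python3 -m handwheel '[[0,0,0.03,0,0,0],[0,0,0.02,0,0,0],[0,0,0.01,0,0,0],[0,0,0,0,0,0],[0,0,0,0,0,0]]'
python3 - <<'E'
from h import *
go(.4225,.060,.095)
p,d=camera("scene");cv2.imwrite("pics/s7.png",cv2.resize(p[80:230,200:400,::-1],None,fx=4,fy=4,interpolation=cv2.INTER_CUBIC))
E
```

```text
tall [0.6141 0.1452 0.089 ] sau [0.6136 0.1472 0.022 ] knob [0.3963 0.2788 0.067 ]
clock: 20.9
tcp_pos: [0.422, 0.06, 0.2357]
tcp_rot: [0.904, 0.428, -0.0, -0.0]
ft_force: [0.2, 1.0, -0.5]
opening: 0.0855
finger_force: 0.0
clock: 21.52
tcp_pos: [0.4224, 0.0599, 0.1772]
tcp_rot: [0.904, 0.428, 0.001, 0.0]
ft_force: [0.2, -0.5, 0.5]
opening: 0.0852
finger_force: 0.0
shift(mm) [ 0.  -0.  82.2] turn z 0 cur yaw -39.3 tilt [ 1.3e-03  2.0e-04 -1.0e+00] j6 42.4 pos [0.4224 0.0599 0.1772]
```

View pics/s7.png

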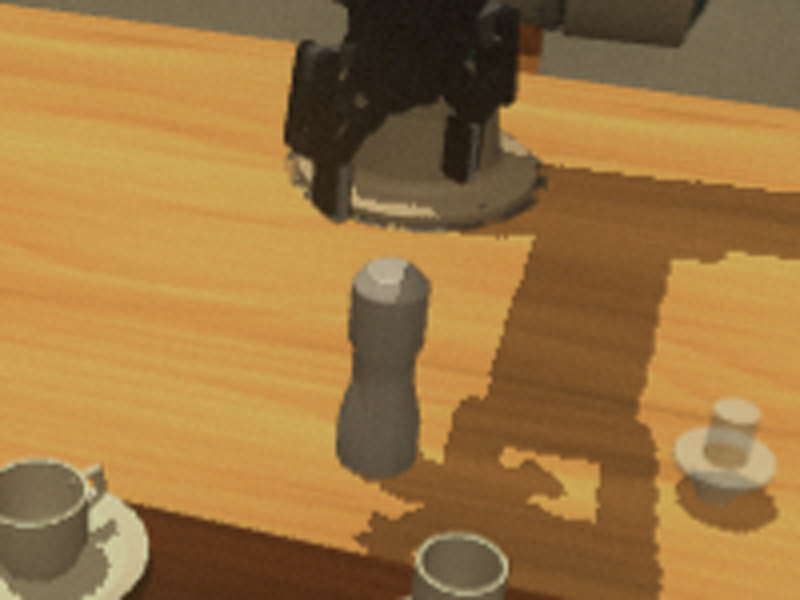

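The mill head is at crop (390,275), and the fingertips at (335,215) and (460,178) straddle its axis extended upwards.

```bash
python3 -m handwheel '[[0,0,0.015,0,0,0],[0,0,0.025,0,0,0],[0,0,0.025,0,0,0],[0,0,0.014,0,0,0],[0,0,0.003,0,0,0],[0,0,0,0,0,0],[0,0,0,0,0,0]]'
python3 -m handwheel '[[0,0,0,0,0,0],[0,0,0,0,0,0],[0,0,0,0,0,0],[0,0,0,0,0,0],[0,0,0,0,0,0],[0,0,0,0,0,0],[0,0,0,0,0,0],[0,0,0,0,0,0]]' 1 45
python3 -c "
from h import *
go(.608,.0215,.2)"
```

```text
clock: 22.45
tcp_pos: [0.4225, 0.0599, 0.0953]
tcp_rot: [0.904, 0.428, 0.001, 0.0]
ft_force: [0.3, -0.1, 0.2]
opening: 0.0853
finger_force: 0.0
clock: 23.45
tcp_pos: [0.422, 0.0601, 0.0949]
tcp_rot: [0.904, 0.428, 0.0, -0.0]
ft_force: [-2.9, 2.2, 5.4]
opening: 0.0464
finger_force: 46.6
shift(mm) [  88.1  168.4 -105.1] turn z 0 cur yaw -39.3 tilt [ 4.e-04  5.e-04 -1.e+00] j6 42.4 pos [0.422  0.0601 0.0949]
```

```bash
python3 -m handwheel '[[0,0,-0.005,0,0,0],[0,0,-0.012,0,0,0],[0,0,-0.016,0,0,0],[0,0,-0.012,0,0,0],[0,0,-0.005,0,0,0],[0,0,0,0,0,0]]'
python3 -m handwheel '[[0.005,0.009,0,0,0,0],[0.01,0.019,0,0,0,0],[0.015,0.028,0,0,0,0],[0.0165,0.0315,0,0,0,0],[0.0165,0.0315,0,0,0,0],[0.0125,0.024,0,0,0,0],[0.008,0.015,0,0,0,0],[0.005,0.009,0,0,0,0],[0,0,0,0,0,0],[0,0,0,0,0,0]]'
python3 - <<'E'
from h import *
go(.6075,.0225,.107)
p,d=camera("scene");cv2.imwrite("pics/s8.png",cv2.resize(p[110:290,150:390,::-1],None,fx=3.3,fy=3.3,interpolation=cv2.INTER_CUBIC))
E
```

```text
clock: 24.2
tcp_pos: [0.422, 0.0599, 0.1447]
tcp_rot: [0.904, 0.428, 0.0, 0.0]
ft_force: [0.7, 0.5, -3.2]
opening: 0.0468
finger_force: 46.7
clock: 25.45
tcp_pos: [0.6068, 0.0227, 0.1442]
tcp_rot: [0.904, 0.428, -0.0, -0.0]
ft_force: [0.2, -0.4, -3.3]
opening: 0.047
finger_force: 47.2
shift(mm) [ 0.3  0.7 37.2] turn z 0 cur yaw -39.3 tilt [-5.e-04  1.e-04 -1.e+00] j6 38.0 pos [0.6068 0.0227 0.1442]
```

View pics/s8.png

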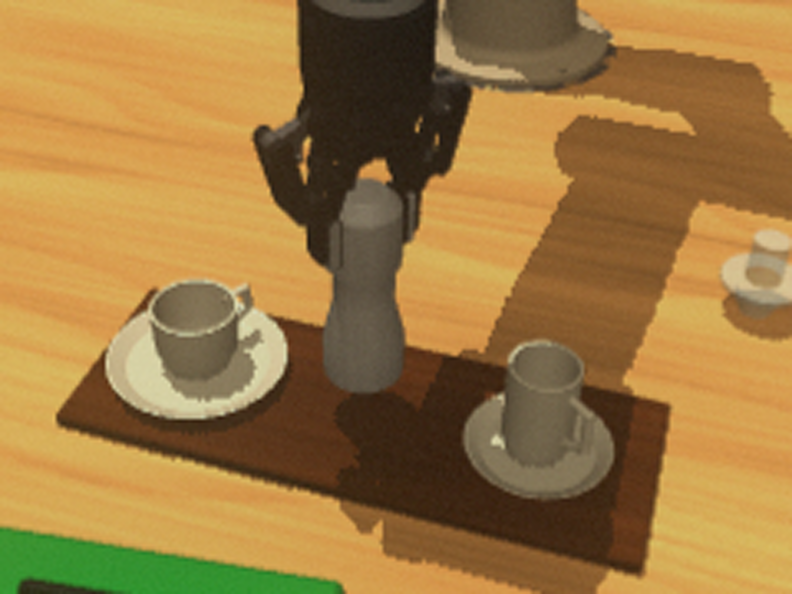

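The mill hangs upright over the board at crop (365,290). The board's top corners show at (58,418), (155,288), (668,403) and (643,570).

```bash
python3 - <<'E'
from h import *
C=np.array([onz("scene",150+u/3.3,110+v/3.3,.012) for u,v in((58,418),(155,288),(668,403),(643,570))]);print(C.round(3),C.mean(0).round(4))
E
python3 -m handwheel '[[0.0003,0.0005,0.006,0,0,0],[0,0,0.012,0,0,0],[0,0,0.01,0,0,0],[0,0,0.004,0,0,0],[0,0,0,0,0,0],[0,0,0,0,0,0]]'
python3 -m handwheel '[[0,0,0.0015,0,0,0],[0,0,0.001,0,0,0],[0,0,0,0,0,0]]'
python3 -m handwheel '[[0,0,0.001,0,0,0],[0,0,0,0,0,0]]'
python3 -m handwheel '[[0,0,0.0008,0,0,0],[0,0,0,0,0,0]]'
```

```text
[[ 0.681 -0.169  0.012]
 [ 0.531 -0.167  0.012]
 [ 0.536  0.225  0.012]
 [ 0.688  0.226  0.012]] [0.609  0.0289 0.012 ]
clock: 26.25
tcp_pos: [0.608, 0.0224, 0.1129]
tcp_rot: [0.904, 0.428, 0.0, 0.0]
ft_force: [-0.1, 0.0, -2.8]
opening: 0.0468
finger_force: 47.2
clock: 26.62
tcp_pos: [0.6077, 0.0224, 0.1098]
tcp_rot: [0.904, 0.428, -0.0, -0.0]
ft_force: [-0.3, 0.3, -3.3]
opening: 0.0472
finger_force: 47.2
clock: 26.88
tcp_pos: [0.6077, 0.0224, 0.1088]
tcp_rot: [0.904, 0.428, -0.0, -0.0]
ft_force: [-0.8, -0.5, -2.7]
opening: 0.0466
finger_force: 47.2
clock: 27.12
tcp_pos: [0.6077, 0.0224, 0.108]
tcp_rot: [0.904, 0.428, -0.0, -0.0]
ft_force: [0.6, 0.0, -3.0]
opening: 0.0466
finger_force: 47.2
```

```bash
python3 -m handwheel '[[0.0015,-0.0013,-0.001,0,0,0],[0,0,0.001,0,0,0],[0,0,0.0007,0,0,0],[0,0,0,0,0,0]]'
python3 -m handwheel '[[0,0,0.0006,0,0,0],[0,0,0,0,0,0]]'
python3 -m handwheel '[[0,0,0.0005,0,0,0],[0,0,0,0,0,0]]'
```

```text
clock: 27.62
tcp_pos: [0.6076, 0.0244, 0.1073]
tcp_rot: [0.904, 0.428, -0.0, -0.0]
ft_force: [-0.5, 0.3, -2.7]
opening: 0.0465
finger_force: 47.2
clock: 27.88
tcp_pos: [0.6077, 0.0244, 0.107]
tcp_rot: [0.904, 0.428, 0.0, 0.0]
ft_force: [-0.0, -0.4, -2.0]
opening: 0.0467
finger_force: 47.3
clock: 28.12
tcp_pos: [0.6078, 0.0245, 0.1069]
tcp_rot: [0.904, 0.428, 0.0, 0.0]
ft_force: [-1.4, 0.0, 1.7]
opening: 0.0468
finger_force: 47.7
```

```bash
python3 -m handwheel '[[0,0,0,0,0,0],[0,0,0,0,0,0],[0,0,0,0,0,0],[0,0,0,0,0,0],[0,0,0,0,0,0],[0,0,0,0,0,0]]' -1
python3 -m handwheel '[[0,0,-0.01,0,0,0],[0,0,-0.025,0,0,0],[0,0,-0.03,0,0,0],[0,0,-0.025,0,0,0],[0,0,-0.01,0,0,0],[0,0,0,0,0,0]]'
python3 -c "
from h import *
go(.395,.2765,.2)"
```

```text
clock: 28.88
tcp_pos: [0.6077, 0.0244, 0.1063]
tcp_rot: [0.904, 0.428, 0.0, -0.0]
ft_force: [0.5, -0.0, -0.3]
opening: 0.0854
finger_force: 0.0
clock: 29.62
tcp_pos: [0.6079, 0.0244, 0.2068]
tcp_rot: [0.904, 0.428, 0.001, 0.0]
ft_force: [-0.2, 0.2, -0.5]
opening: 0.0855
finger_force: 0.0
shift(mm) [  60.2 -324.4    6.6] turn z 0 cur yaw -39.3 tilt [ 1.2e-03  1.0e-04 -1.0e+00] j6 38.1 pos [0.6079 0.0244 0.2068]
```

```bash
python3 -m handwheel '[[0.004,-0.02,0,0,0,0],[0.008,-0.045,0,0,0,0],[0.01,-0.055,0,0,0,0],[0.01,-0.055,0,0,0,0],[0.01,-0.055,0,0,0,0],[0.01,-0.05,0,0,0,0],[0.006,-0.03,0,0,0,0],[0.002,-0.014,0,0,0,0],[0,0,0,0,0,0],[0,0,0,0,0,0]]'
python3 -m handwheel '[[0,0,0.03,0,0,0],[0,0,0.04,0,0,0],[0,0,0.03,0,0,0],[0,0,0.01,0,0,0],[0,0,0,0,0,0],[0,0,0,0,0,0]]'
python3 - <<'E'
from h import *
go(.395,.2765,.036)
p,d=camera("scene");cv2.imwrite("pics/s9.png",cv2.resize(p[100:295,220:480,::-1],None,fx=3,fy=3,interpolation=cv2.INTER_CUBIC))
E
```

```text
clock: 30.88
tcp_pos: [0.3956, 0.2753, 0.206]
tcp_rot: [0.904, 0.428, -0.0, 0.0]
ft_force: [0.3, 0.3, 0.2]
opening: 0.0854
finger_force: 0.0
clock: 31.62
tcp_pos: [0.396, 0.2764, 0.0979]
tcp_rot: [0.904, 0.428, 0.001, -0.0]
ft_force: [-0.5, 0.5, 0.4]
opening: 0.0857
finger_force: 0.0
shift(mm) [-0.7 -0.9 61.9] turn z 0 cur yaw -39.3 tilt [ 0.0023  0.0014 -1.    ] j6 69.9 pos [0.396  0.2764 0.0979]
```

View pics/s9.png

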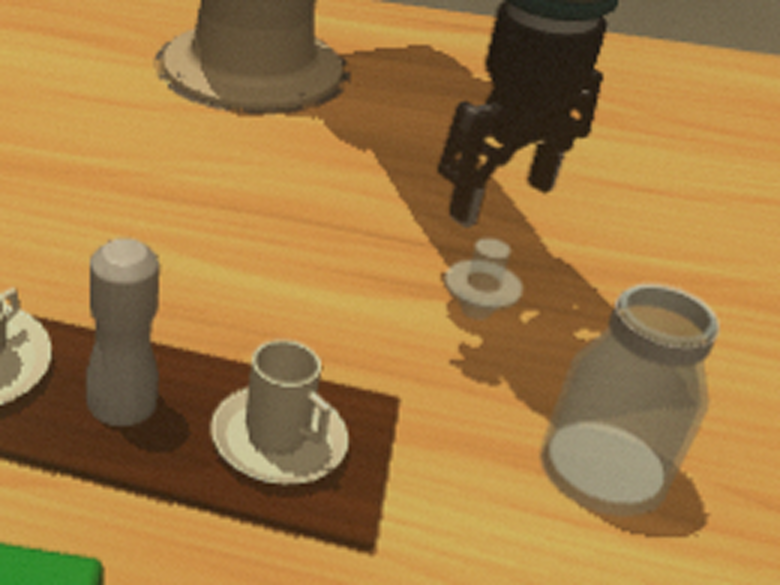

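The knob top is at crop (492,247) with the open fingertips at (465,220) and (545,188) around it. The carafe mouth is at (665,317), and the mill stands upright on the board.

```bash
python3 - <<'E'
from h import *
f=lambda u,v,z: onz("scene",220+u/3,100+v/3,z).round(4)
print("knob",f(492,247,.067),f(484,285,.031),"tips",f(465,220,.111),f(545,188,.111),f(505,204,.111),"mouth",f(665,317,.15),"bottom",f(605,465,.003),"mill",f(125,252,.152))
E
python3 -m handwheel '[[0,0,0.02,0,0,0],[0,0,0.02,0,0,0],[0,0,0.01,0,0,0],[0,0,0.004,0,0,0],[0,0,0,0,0,0]]'
python3 -c "
from h import *
go(.395,.2765,.036)"
```

```text
knob [0.3932 0.2789 0.067 ] [0.3978 0.2803 0.031 ] tips [0.4289 0.2501 0.111 ] [0.36   0.3103 0.111 ] [0.3953 0.2795 0.111 ] mouth [0.562 0.375 0.15 ] bottom [0.5522 0.379  0.003 ] mill [0.607  0.0263 0.152 ]
clock: 32.3
tcp_pos: [0.3953, 0.2763, 0.0428]
tcp_rot: [0.904, 0.428, 0.0, -0.0]
ft_force: [-0.3, 0.9, 0.4]
opening: 0.0855
finger_force: 0.0
shift(mm) [-0.1 -0.4  6.8] turn z 0 cur yaw -39.3 tilt [ 7.e-04  5.e-04 -1.e+00] j6 69.9 pos [0.3953 0.2763 0.0428]
```

```bash
python3 -m handwheel '[[0,0,0.004,0,0,0],[0,0,0.002,0,0,0],[0,0,0,0,0,0],[0,0,0,0,0,0]]'
python3 -m handwheel '[[0,0,0,0,0,0],[0,0,0,0,0,0],[0,0,0,0,0,0],[0,0,0,0,0,0],[0,0,0,0,0,0],[0,0,0,0,0,0],[0,0,0,0,0,0],[0,0,0,0,0,0],[0,0,0,0,0,0],[0,0,0,0,0,0]]' 1 30
python3 -m handwheel '[[0,0,-0.005,0,0,0],[0,0,-0.02,0,0,0],[0,0,-0.03,0,0,0],[0,0,-0.04,0,0,0],[0,0,-0.04,0,0,0],[0,0,-0.015,0,0,0],[0,0,-0.005,0,0,0],[0,0,0,0,0,0]]'
python3 -c "
from h import *
go(.556,.3735,.192)"
```

```text
clock: 32.8
tcp_pos: [0.3951, 0.2761, 0.0364]
tcp_rot: [0.904, 0.428, 0.0, -0.0]
ft_force: [-0.5, 0.1, -1.1]
opening: 0.0856
finger_force: 0.0
clock: 34.05
tcp_pos: [0.3951, 0.2763, 0.0365]
tcp_rot: [0.904, 0.428, 0.0, -0.0]
ft_force: [-1.4, 2.2, 4.4]
opening: 0.0263
finger_force: 29.8
clock: 35.05
tcp_pos: [0.3946, 0.2758, 0.1898]
tcp_rot: [0.904, 0.428, -0.001, 0.0]
ft_force: [-0.2, 0.3, -2.0]
opening: 0.0266
finger_force: 29.7
shift(mm) [177.8  63.   -2.6] turn z 0 cur yaw -39.3 tilt [-0.0019 -0.0012 -1.    ] j6 69.9 pos [0.3946 0.2758 0.1898]
```

```bash
python3 -m handwheel '[[0,0,-0.012,0,0,0],[0.01,0.004,-0.008,0,0,0],[0.025,0.009,0,0,0,0],[0.035,0.012,0,0,0,0],[0.035,0.012,0,0,0,0],[0.035,0.012,0,0,0,0],[0.025,0.009,0,0,0,0],[0.013,0.005,0,0,0,0],[0,0,0,0,0,0],[0,0,0,0,0,0]]'
python3 - <<'E'
from h import *
go(.556,.3735,.192)
p,d=camera("scene");cv2.imwrite("pics/s10.png",cv2.resize(p[130:280,350:500,::-1],None,fx=4,fy=4,interpolation=cv2.INTER_CUBIC))
E
```

```text
clock: 36.3
tcp_pos: [0.5561, 0.3737, 0.2111]
tcp_rot: [0.904, 0.428, -0.0, 0.0]
ft_force: [-0.9, 0.3, -0.4]
opening: 0.0262
finger_force: 29.7
shift(mm) [-0.2  0.  19.1] turn z 0 cur yaw -39.3 tilt [-6.e-04 -3.e-04 -1.e+00] j6 70.1 pos [0.5561 0.3737 0.2111]
```

View pics/s10.png

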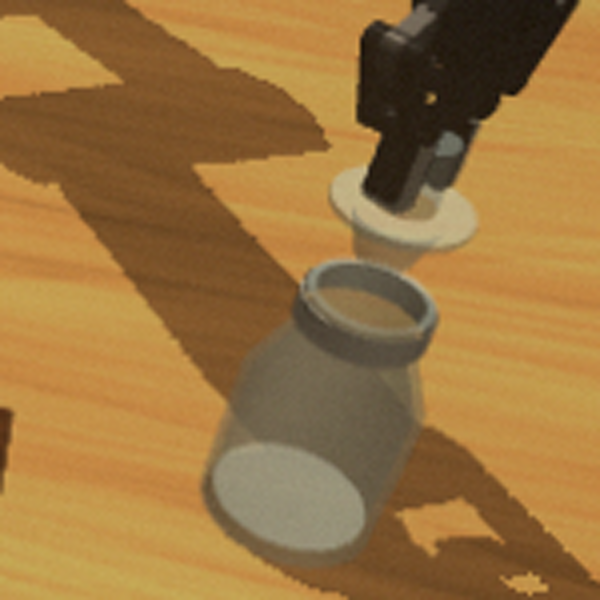

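The stopper is held upright with its flange centred at crop (403,208), above the carafe mouth centred at (369,300).

```bash
python3 - <<'E'
from h import *
f=lambda u,v,z: onz("scene",350+u/4,130+v/4,z).round(4)
print("flange",f(403,208,.204),"mouth",f(369,300,.15),"bottom",f(289,497,.003))
E
```

```text
flange [0.5589 0.3748 0.204 ] mouth [0.5595 0.3763 0.15  ] bottom [0.5495 0.3804 0.003 ]
```

```bash
python3 -m handwheel '[[0.001,0,0.006,0,0,0],[0,0,0.012,0,0,0],[0,0,0.012,0,0,0],[0,0,0.01,0,0,0],[0,0,0.005,0,0,0],[0,0,0,0,0,0],[0,0,0,0,0,0]]'
python3 -m handwheel '[[0,0,0.002,0,0,0],[0,0,0.0015,0,0,0],[0,0,0,0,0,0]]'
python3 -m handwheel '[[0,0,0.001,0,0,0],[0,0,0,0,0,0]]'
python3 -m handwheel '[[0,0,0.0006,0,0,0],[0,0,0,0,0,0]]'
```

```text
clock: 37.22
tcp_pos: [0.5574, 0.3748, 0.167]
tcp_rot: [0.904, 0.428, 0.001, -0.0]
ft_force: [-0.0, 0.2, -1.8]
opening: 0.0266
finger_force: 29.7
clock: 37.6
tcp_pos: [0.557, 0.3748, 0.1627]
tcp_rot: [0.904, 0.428, -0.0, -0.0]
ft_force: [-0.4, 0.6, -1.8]
opening: 0.0264
finger_force: 29.7
clock: 37.85
tcp_pos: [0.5571, 0.3749, 0.162]
tcp_rot: [0.904, 0.428, 0.0, -0.0]
ft_force: [-0.4, 1.0, -0.1]
opening: 0.0263
finger_force: 29.8
clock: 38.1
tcp_pos: [0.5571, 0.3748, 0.1615]
tcp_rot: [0.904, 0.428, 0.0, -0.0]
ft_force: [-1.8, 1.8, 1.3]
opening: 0.0263
finger_force: 29.9
```

```bash
python3 -m handwheel '[[0,0,0.0005,0,0,0],[0,0,0,0,0,0]]'
python3 -m handwheel '[[0,0,0,0,0,0],[0,0,0,0,0,0],[0,0,0,0,0,0],[0,0,0,0,0,0],[0,0,0,0,0,0],[0,0,0,0,0,0],[0,0,0,0,0,0]]' -1
python3 -m handwheel '[[0,0,-0.01,0,0,0],[0,0,-0.03,0,0,0],[0,0,-0.035,0,0,0],[0,0,-0.03,0,0,0],[0,0,-0.01,0,0,0],[-0.03,-0.01,0,0,0,0],[-0.04,-0.015,0,0,0,0],[-0.03,-0.01,0,0,0,0],[0,0,0,0,0,0],[0,0,0,0,0,0]]'
python3 - <<'E'
from h import *
p,d=camera("scene");cv2.imwrite("pics/s11.png",cv2.resize(p[100:325,180:480,::-1],None,fx=2.6,fy=2.6,interpolation=cv2.INTER_CUBIC))
E
```

```text
clock: 38.35
tcp_pos: [0.5573, 0.3748, 0.1613]
tcp_rot: [0.904, 0.428, 0.0, -0.0]
ft_force: [-2.6, 0.6, 4.3]
opening: 0.0267
finger_force: 30.1
clock: 39.22
tcp_pos: [0.5572, 0.3747, 0.1607]
tcp_rot: [0.904, 0.428, 0.0, -0.0]
ft_force: [0.8, -0.2, 0.1]
opening: 0.0853
finger_force: 0.0
clock: 40.48
tcp_pos: [0.467, 0.3196, 0.2754]
tcp_rot: [0.904, 0.428, -0.0, -0.0]
ft_force: [0.5, 0.3, 0.8]
opening: 0.0852
finger_force: 0.0
```

View pics/s11.png

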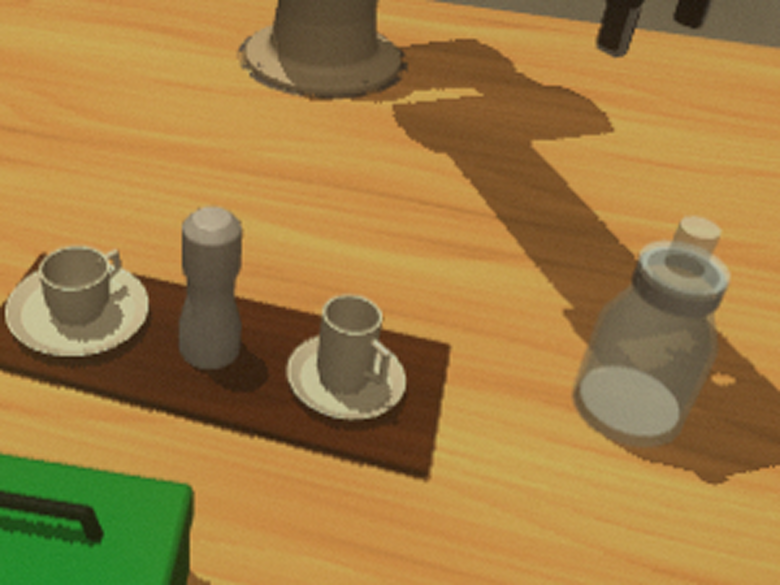

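The stopper is seated level in the carafe mouth at crop (692,262). Both cups and the mill at (210,290) stand upright where they should.

```bash
python3 -c "
from cell import *
print(job_done())"
```

```text
the job is handed in; nothing more can be done
None
```

The job is handed in at about 40 s: both cups stand on their saucers, the mill stands at the board's centre, the stopper is in the carafe, all upright in the last picture, and the oil bottle was not touched.

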